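# Drain the rinsed fittings in the tipping drip tray

## Robot

A 7-joint arm with a two-finger parallel gripper is mounted at the origin on the work surface. World frame = base frame: x ahead of the robot, y to its left, z up, the work surface at z = 0. Lengths are in m, angles in rad, forces in N, time in s.
With the tool pointing down it reaches from about 0.35 to 0.9 m from the base axis. Payload 8.1 kg.
Tool frame: the origin (TCP) lies at the very end of the fingers, on their centre line; the grasp point (between the pads) lies 19 mm behind it; x points along the fingers, y is the direction in which the jaws open and shut, and the axes are right-handed (so a half turn about x gives the same grasp; the last joint's range is limited). The gripper opens to 85 mm and grips with 20 to 120 N. Pads are 22 mm wide; open, the fingers measure 114 mm over their backs; the gripper's body (76 mm by 85 mm) begins 54 mm behind the grasp point. The pads swing forward as they close: fully open they stand 13 mm farther back than shut.
Start: joints at [1.118, 0.434, 0.025, 1.573, -0.012, 1.134, -0.075], TCP at [0.214, -0.587, 0.231] pointing down, gripper open.
Joint ranges: [-2.62, 2.62], [-0.44, 2.09], [-1.27, 1.32], [0.08, 2.57], [-1.32, 4.46], [0.12, 2], [-2.74, 2.74]. Speed limits (rad/s): [2.22, 2.22, 3.01, 3.01, 3.14, 3.14, 3.14].

## Interface

Orientations are given as a unit quaternion [w, x, y, z].
In Python, from rig import observe, vision, env gives the robot as it stands. The module is installed in compiled form; this text tells all that it offers.
- The arm moves only by the tool play_rows, never from a script. Its argument "targets" is a list of rows, each a list of 3 entries, a list of its own where there are three numbers: the shift along the world's x, y, z in units of 500 mm (1.0 is 500 mm), then the turn, a rotation vector about the world's x, y, z in units of pi rad (1.0 is pi rad), then the opening, from 0 (shut) to 1 (fully open). A call has 1 to 5 rows; each row shifts and turns the commanded pose from where the row before left it; what a row does not reach is not made up. A row lasts 1/10 s, in which the tool goes at most 50 mm and 8.59 degrees, less where a joint would pass 70% of its speed; a pose out of reach is approached as far as the arm can. A call with a number of a shift or a turn outside -1 to 1 is refused whole. A call with a gripper value outside its range is refused whole. The fingers move at their own pace and stop on an object; "grip_force" is the grip in N (left out, the last holds). Time passes only in rows, so rows that do not move let the fingers close. It gives the time, the measured TCP pose, the force and the opening at its end, in the units of the state.
- observe(): the state, without advancing time (a new reading comes with each control period).
- vision.snapshot(name): name is "scene" or "top" or "wrist"; returns the picture (420x560x3 uint8, blue, green, red); there is no depth.
- vision.calibration(name): a dict with "camera_matrix" (3x3 intrinsics, pixels), "D" ([k1, k2, p1, p2, k3] as OpenCV has them; the pictures are not rectified), "pose" (4x4, takes a point from camera to world coordinates). Camera axes: x right, y down, z forward; pixel columns grow to the right and rows downward; lengths in m; the calibration is good to about 2 mm. A picture is of the moment at which its call begins: read the wrist's pose just before it. calibration takes no time and is no camera call; for the wrist camera it gives the pose at the moment of the call.
- env.sign_off(): hands the job in, once; it reports no verdict.
The state is a dict: "time_s": time; "qpos": joint angles; "qd": joint speeds; "effort": joint torques, N m; "tool_pos": TCP position; "tool_rot": TCP orientation; "contact_force": force on the tool from outside, world axes, zero at the start; "moment": the same for the moment, N m; "width": finger opening in m.
Only numpy, scipy, OpenCV 4.12 (cv2) and the standard library are available. Lean on these libraries where they do the work, as an engineer would, in place of code of your own. Each camera call takes 0.05 s, during which the arm holds its last target. There are 200 camera calls.

## Task

Lay the rinsed square-flanged tube gently in the level drip tray, side by side with the grey manifold that is already there and lengthwise like it, and let go. Then lift the notched stay bar well clear of the tray's peg, push the tray's lip right down to its stop so that both parts slide to the lip end wall, and bring the stay back fully down with its outer notch over the peg, so that the tray stays locked in the tipped position with both parts still at the low end. Leave the elbow, jar, bottle, beaker and wrench where they are.

Things in the scene. Friction and masses are not known exactly. Their poses are not given: they have to be found in the camera images.
- stand: Fixed black stand of the tipping drip tray, base plate 290 x 260 x 8 mm. Origin: on the work surface, below the middle of the tray's hinge. Axes: z up; +y points to the tray's lip (low) end; +x to the side of the stay bar. The hinge line runs along its x axis, 105 mm above the work surface, through the tray's middle. An upright post 220 mm tall stands at x = +148, y = -110 mm.
- tray_floor (a point): Middle of the upper face of the aluminium tray's floor, 2 mm above the hinge line; its axes turn with the tray (level: the same as the stand's). Inside 210 mm along x by 272 mm along y; walls 4 mm thick, rim 28 mm above the floor. A flat upright arm with the peg rises from the +x wall to 107 mm above the hinge line. The floor is smooth: the parts slide well before the tray is fully tipped.
- tray (a joint): Tilt of the tray, rad: 0 = level (stop), 0.50 = lip end fully down (stop). Stiff hinge: it stays where it is left; about 3 to 9 N straight down on the lip tips it, once the stay is lifted.
- push_lip (a point): Place to push: middle of the upper face of the flat lip (90 mm along x, 36 mm along y, 5 mm thick) that sticks out of the tray's +y end wall at rim height. 160 mm from the hinge line along the tray's y and 30 mm above it; at full tilt it is about 53 mm above the work surface.
- peg (a point): Middle of the fixed steel peg, 10 mm thick, 33 mm long along x, at the top of the arm on the tray's side; 100 mm from the hinge line. It moves with the tray, 49 mm towards the stand's +y from level to fully tipped, and is at the same height (202 mm) in both.
- stay (a joint): Angle of the steel stay bar, rad: 0 = level and fully down, grows as its free end is lifted, to 1.2. It pivots about a line along the stand's x at y = -110 mm, 215 mm above the work surface, and points to the stand's +y. Stiff pivot: it stays where it is left; 1 to 3 N at the grip moves it. Teeth reach 20 mm below the pivot line: above 0.3 rad the bar is clear of the peg.
- outer_notch (a point): Middle of the stay's outer notch, open below, 18 mm wide, 135 mm from the pivot, in the bar's plane (stand x = +130 mm): it sits over the peg when the tray is fully tipped. The inner notch, 85 mm from the pivot and 16 mm wide, sits over the peg while the tray is level: it starts so and locks the tray.
- stay_grip (a point): Middle of the black rubber grip at the stay's free end, 60 mm long, 16 mm thick along x, 22 mm high; 197 mm from the pivot. Pinch it from above across x, and follow its arc.
- tube_mid (a point): Centre (half-way up) of the white plastic tube to be added: a pipe 36 mm thick along its x axis with a square flange 50 x 50 x 8 mm at each end, 110 mm long overall, 0.2 kg. It lies on the work surface with its centre 25 mm up.
- manifold_mid (a point): Centre of the grey plastic manifold's block, 120 mm long along its y axis, 40 x 40 mm, with three hose stubs 20 mm high on top. It starts in the tray, in the half with +x of the stand, nearer the end away from the lip; its centre is 20 mm above the tray floor.
- elbow_mid (a point): White plastic pipe elbow with two legs 70 mm long, 42 mm thick, lying on the table; not part of the job. Centre of its size.
- jar: Squat glass jar, 70 mm wide and 90 mm high, black cap; not part of the job. Origin: centre of its underside.
- bottle: Glass bottle with red cap, 80 mm wide and 180 mm high; not part of the job. Origin: centre of its underside.
- beaker: Glass beaker, 90 mm wide and 110 mm high; not part of the job. Origin: centre of its underside.
- wrench: Steel wrench, 170 mm long, lying on the table; not part of the job. Origin: its middle, underside.
Mind the look-alikes: they are no part of the job. Leave any orange look-alike of the part that bears tube_mid alone. What is shaped like the part that bears manifold_mid but pink is not meant.

How it is judged:
By the outcome, as a careful person would: the job done as asked, in the order asked, and still so for the second after the job is handed in, with the robot touching nothing.
It also fails if it takes over 56 s, if anything falls off the work surface, if the arm or the gripper's body presses on something with over 40 N, if the wrist force passes 120 N, or if a joint passes its speed limit or range.

## Working session

There is one attempt and no reset: what is moved stays moved. The work goes in short steps, Python scripts to look and compute and a tool call to move; the robot and the scene stay as the last step left them, time stands still between calls to the robot, and variables do not carry over. Pictures are saved under pics/ and viewed, about 8 in all and at most 12, crops included, and the job is handed in when it is done.

Besides the shell and the picture viewer there is one more tool, called as a command line: name --argument value ..., lists and objects as JSON in quotes. play_rows: Moves the arm, as the interface text tells. Its arguments: {"type":"object","properties":{"targets":{"type":"array","items":{"type":"array"}},"grip_force":{"type":"number"}},"required":["targets"]}

```bash
mkdir -p pics; python3 - <<'E'
from rig import observe, vision, env
import cv2,numpy as np
o=observe();print({k:np.round(v,3) for k,v in o.items()})
for n in("scene","top"):
    cv2.imwrite(f"pics/{n}0.png",vision.snapshot(n)); c=vision.calibration(n);print(n,c)
E
```

```text
{'time_s': np.float64(0.0), 'qpos': array([ 1.118,  0.435,  0.025,  1.574, -0.012,  1.134, -0.075]), 'qd': array([-0.003,  0.001,  0.002, -0.001,  0.001, -0.001,  0.   ]), 'effort': array([ 1.0000e-03, -6.7048e+01,  1.0250e+00, -3.1622e+01,  1.5000e-02,
        1.2000e-02, -0.0000e+00]), 'tool_pos': array([ 0.214, -0.587,  0.231]), 'tool_rot': array([-0.122, -0.696, -0.124,  0.696]), 'contact_force': array([ 0.186,  0.073, -0.077]), 'moment': array([-0.014, -0.011,  0.009]), 'width': np.float64(0.086)}
scene {'camera_matrix': array([[468.19305245,   0.        , 283.39886045],
       [  0.        , 468.19305245, 215.05266812],
       [  0.        ,   0.        ,   1.        ]]), 'D': array([-0.0782344,  0.       ,  0.       ,  0.       ,  0.       ]), 'pose': array([[-0.19132518,  0.53242541, -0.82457132,  1.63719631],
       [ 0.98137293,  0.08889734, -0.17030686,  0.23477549],
       [-0.0173735 , -0.84179597, -0.53951618,  0.8810451 ],
       [ 0.        ,  0.        ,  0.        ,  1.        ]])}
top {'camera_matrix': array([[403.51207579,   0.        , 277.54182105],
       [  0.        , 403.51207579, 204.98125047],
       [  0.        ,   0.        ,   1.        ]]), 'D': array([-0.0077017,  0.       ,  0.       ,  0.       ,  0.       ]), 'pose': array([[ 0.01742094, -0.99607734,  0.08675512,  0.3892393 ],
       [-0.99960862, -0.01925062, -0.02029831,  0.02671532],
       [ 0.02188878, -0.08636755, -0.99602285,  1.38989476],
       [ 0.        ,  0.        ,  0.        ,  1.        ]])}
```

```bash
python3 - <<'E'
import cv2
for n in("scene","top"):
    im=cv2.imread(f"pics/{n}0.png"); cv2.imwrite(f"pics/{n}0b.png",cv2.resize(im,(800,600),interpolation=cv2.INTER_CUBIC))
E
```

```text
(no output)
```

View pics/scene0b.png

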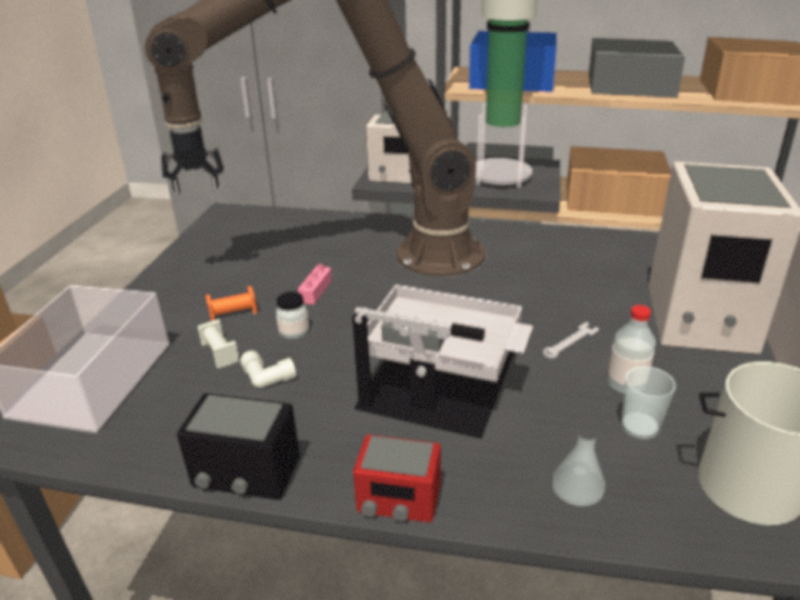

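View pics/top0b.png

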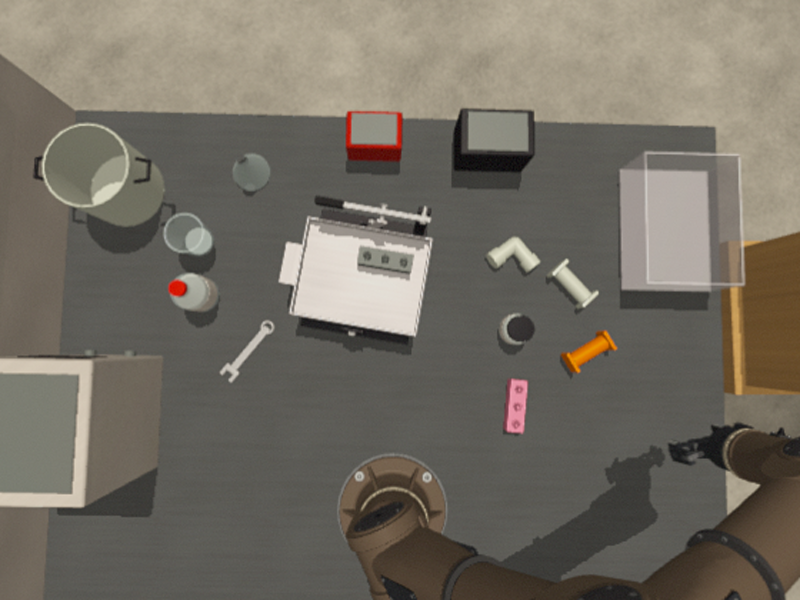

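The scene picture shows the robot, the tray at about (445,335) and the small parts at left. In the top view:
- White tube with two square flanges at (573,284). This one fits.
- Elbow at (513,252).
- Orange look-alike at (588,352).
- Pink look-alike manifold at (515,406).
- Grey manifold at (386,260) in the tray, and the lip at (290,264).
- Stay grip at (330,202).

I'll confirm with enlarged crops.

```bash
python3 - <<'E'
import cv2,numpy as np
im=cv2.imread("pics/top0.png")
# left: tray crop cols 190-310 rows 130-240 ; right: tube crop
a=cv2.resize(im[130:240,190:310],None,fx=5,fy=5,interpolation=cv2.INTER_CUBIC)
b=cv2.resize(im[175:220,378:423],(200,200),interpolation=cv2.INTER_CUBIC)
o=np.zeros((550,800,3),np.uint8);o[:,:600]=a;o[:200,600:]=b;cv2.imwrite("pics/crop1.png",o)
E
```

```text
(no output)
```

View pics/crop1.png

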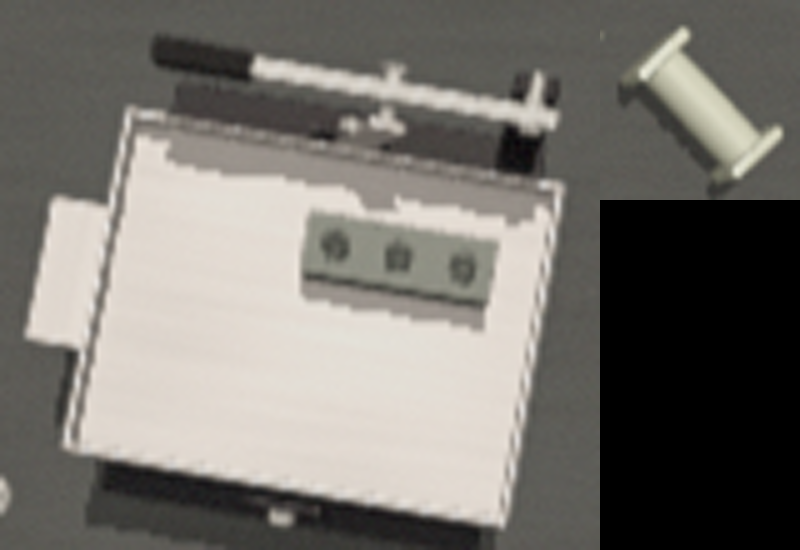

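The crop confirms the white tube, with flange tops at crop (662,55) and (751,153). Tray rim corners are at crop (130,108), (563,185), (503,525) and (65,450). The manifold top is centred at about (400,257), and the grip runs from (152,50) to (255,66).

```bash
cat > h.py <<'E'
from rig import observe, vision, env
import cv2,numpy as np
from scipy.spatial.transform import Rotation as R
def ray(px,z,cal):
    px=np.atleast_2d(np.float64(px)); n=cv2.undistortPoints(px[:,None],cal["camera_matrix"],cal["D"])[:,0]
    d=np.c_[n,np.ones(len(n))]@cal["pose"][:3,:3].T; o=cal["pose"][:3,3]
    return o+d*((np.atleast_1d(z)-o[2])/d[:,2])[:,None]
def proj(P,cal):
    T=np.linalg.inv(cal["pose"]); return cv2.projectPoints(np.atleast_2d(np.float64(P)),cv2.Rodrigues(T[:3,:3])[0],T[:3,3],cal["camera_matrix"],cal["D"])[0][:,0]
def tool():
    o=observe(); r=R.from_quat(o["tool_rot"],scalar_first=True); return o,r
E
python3 - <<'E'
from h import *
c=vision.calibration("top")
f=lambda p,s,ox,oy:[((x+.5)/s-.5+ox,(y+.5)/s-.5+oy) for x,y in p]
P=ray(f([(130,108),(563,185),(503,525),(65,450)],5,190,130),.135,c)[:,:2]
Q=np.array([(109,140),(109,-140),(-109,-140),(-109,140)])/1000
A=P-P.mean(0); yaw=np.angle(np.sum((A[:,0]+1j*A[:,1])*np.conj(Q[:,0]+1j*Q[:,1])))
ctr=P.mean(0); Rm=np.array([[np.cos(yaw),-np.sin(yaw)],[np.sin(yaw),np.cos(yaw)]])
print("stand",ctr,np.degrees(yaw),"resid mm",1e3*(P-ctr-Q@Rm.T))
M=ray(f([(310,210),(498,240),(490,305),(303,275)],5,190,130),.147,c)[:,:2]
print("manif world",M.mean(0),"stand",(M-ctr)@Rm*1e3)
G=ray(f([(152,50),(255,66)],5,190,130),.226,c)[:,:2]; print("grip stand",(G-ctr)@Rm*1e3)
L=ray(f([(52,197),(108,205),(78,350),(27,338)],5,190,130),.135,c)[:,:2]; print("lip",(L-ctr)@Rm*1e3)
T=ray(f([(62,55),(151,153)],200/45,378,175),.05,c)[:,:2]; d=T[0]-T[1];print("tube",T,T.mean(0),np.linalg.norm(d),np.degrees(np.arctan2(d[1],d[0])))
for n,p,z in(("grip",(130,87),.215),("lip",(0,160),.135)): print(n,ctr+Rm@np.array(p)/1e3)
o,r=tool();print(r.as_matrix())
print(vision.calibration("wrist")["pose"])
E
```

```text
stand [0.53545141 0.07941393] -8.895513311088756 resid mm [[-4.29315367e-02 -1.69824516e+00]
 [ 1.28900075e-03  1.26608448e+00]
 [ 8.94608113e-01  2.27576488e+00]
 [-8.52965577e-01 -1.84360420e+00]]
manif world [0.57152253 0.02718333] stand [[  63.2259274    14.4396229 ]
 [  65.1561436  -104.00580031]
 [  24.13010556 -106.01166792]
 [  22.34315848   11.47951398]]
grip stand [[127.59834733 116.6114231 ]
 [128.86575357  55.6063346 ]]
lip [[ 44.93240896 175.82577426]
 [ 46.08554375 140.42184172]
 [-46.93278531 141.78633919]
 [-45.06154725 174.37700341]]
tube [[ 0.5742285  -0.38379242]
 [ 0.50097563 -0.45101832]] [ 0.53760206 -0.41740537] 0.09942486348456121 42.543346020118285
grip [0.67734084 0.1452652 ]
lip [0.56019269 0.23748944]
[[-6.09903643e-04  3.42670261e-01 -9.39455544e-01]
 [ 1.31686237e-03 -9.39454629e-01 -3.42670783e-01]
 [-9.99998947e-01 -1.44612982e-03  1.21727227e-04]]
[[ 3.42593852e-01 -8.95290402e-01 -2.84753489e-01  2.87544840e-01]
 [-9.39483591e-01 -3.26417872e-01 -1.04028627e-01 -5.61396159e-01]
 [ 1.87203210e-04  3.03160798e-01 -9.52939398e-01  3.73149313e-01]
 [ 0.00000000e+00  0.00000000e+00  0.00000000e+00  1.00000000e+00]]
```

play_rows --targets '[[[0.065, 0.034, -0.01], [0, 0, 0.0125], 1], [[0.065, 0.034, -0.01], [0, 0, 0.0125], 1], [[0.065, 0.034, -0.01], [0, 0, 0.0125], 1], [[0.065, 0.034, -0.01], [0, 0, 0.0125], 1], [[0.065, 0.034, -0.01], [0, 0, 0.0125], 1]]' --grip_force 40

```text
time_s: 0.6
tool_pos: [0.3777, -0.5012, 0.2058]
tool_rot: [-0.191, -0.681, -0.191, 0.681]
contact_force: [0.6, -0.1, 1.0]
width: 0.0854
```

play_rows --targets '[[[0.065, 0.034, -0.01], [0, 0, 0.0125], 1], [[0.065, 0.034, -0.01], [0, 0, 0.0125], 1], [[0.065, 0.034, -0.01], [0, 0, 0.0125], 1], [[0.065, 0.034, -0.01], [0, 0, 0.0125], 1], [[0.065, 0.034, -0.01], [0, 0, 0.0125], 1]]'

```text
time_s: 1.1
tool_pos: [0.5401, -0.4162, 0.1806]
tool_rot: [-0.257, -0.659, -0.257, 0.659]
contact_force: [0.4, -0.3, -0.3]
width: 0.0852
```

```bash
python3 - <<'E'
from h import *
c=vision.calibration("wrist"); im=vision.snapshot("wrist"); cv2.imwrite("pics/w1.png",im); np.savez("w1.npz",**c)
o,r=tool();print(o["qpos"].round(2),o["tool_pos"].round(4),np.degrees(np.arctan2(*r.as_matrix()[1::-1,1])),r.as_matrix()[:,0].round(3))
print(proj([[.574,-.384,.05],[.501,-.451,.05]],c))
E
```

```text
[ 0.65  0.58 -0.13  1.47  0.07  1.1  -0.31] [ 0.5465 -0.4101  0.1795] -46.81518280102477 [ 0.003  0.005 -1.   ]
[[274.31291422 150.23895608]
 [274.4309165  247.24849377]]
```

View pics/w1.png

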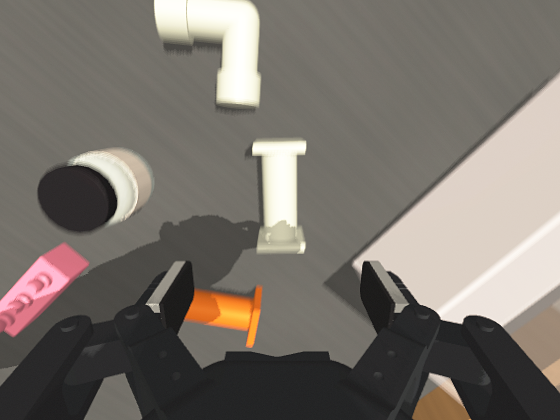

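The wrist picture shows the white tube's flange tops at about (279,147) and (281,240), with the pipe between them. The elbow is at the top, the jar at left and the orange look-alike at (230,310).

```bash
python3 - <<'E'
from h import *
o,r=tool();print(o["tool_pos"].round(4),np.degrees(np.arctan2(*r.as_matrix()[1::-1,1])),o["qd"].round(3))
for c in (np.load("w1.npz"),vision.calibration("wrist")):
    T=ray([(279,147),(281,241)],.05,c);d=T[0]-T[1];print(T.mean(0),np.linalg.norm(d),np.degrees(np.arctan2(d[1],d[0])), proj([o["tool_pos"]],c))
print(ray([(230,310)],.03,c))
E
```

```text
[ 0.5465 -0.4101  0.1795] -46.81518280102477 [ 0.017 -0.029 -0.028  0.059 -0.033 -0.006  0.027]
[ 0.54495098 -0.41820238  0.05      ] 0.09504002394439492 43.99480862810068 [[273.85607256 247.77000363]]
[ 0.55199819 -0.41123055  0.05      ] 0.0945245856864736 44.55332973519189 [[274.26964638 263.24900288]]
[[ 0.40544537 -0.46788598  0.03      ]]
```

play_rows --targets '[[[-0.004, -0.006, -0.06], [0, 0, 0], 1], [[-0.003, -0.006, -0.08], [0, 0, 0], 1], [[-0.004, -0.004, -0.06], [0, 0, 0], 1], [[0, 0, -0.02], [0, 0, 0], 1], [[0, 0, 0], [0, 0, 0], 1]]'

```text
time_s: 1.65
tool_pos: [0.5327, -0.4245, 0.0698]
tool_rot: [-0.255, -0.658, -0.257, 0.66]
contact_force: [-0.2, -0.3, 0.7]
width: 0.0856
```

```bash
python3 - <<'E'
from h import *
c=vision.calibration("wrist"); im=vision.snapshot("wrist"); cv2.imwrite("pics/w2.png",im)
o,r=tool();print(o["tool_pos"].round(4),np.degrees(np.arctan2(*r.as_matrix()[1::-1,1])),proj([o["tool_pos"]],c))
E
```

```text
[ 0.5338 -0.4251  0.0716] -47.464305942179635 [[276.39906735 264.09095873]]
```

View pics/w2.png

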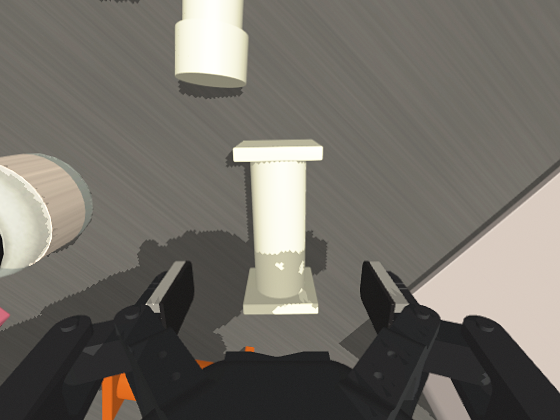

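The picture shows the tube between the open fingers. The far flange's top face is at about (278,146) and the near one's at (281,308).

```bash
python3 - <<'E'
from h import *
c=vision.calibration("wrist")
T=ray([(278,146),(281,308)],.05,c);d=T[0]-T[1];print(T.mean(0),np.linalg.norm(d),np.degrees(np.arctan2(d[1],d[0])))
E
```

```text
[ 0.54189149 -0.42200234  0.05      ] 0.10656180701756773 43.68962999217373
```

play_rows --targets '[[[0.015, 0.01, -0.03], [0, 0, 0.006], 1], [[0, 0, -0.05], [0, 0, 0], 1], [[0, 0, -0.045], [0, 0, 0], 1], [[0, 0, 0], [0, 0, 0], 1], [[0, 0, 0], [0, 0, 0], 0.2]]' --grip_force 40

```text
time_s: 2.2
tool_pos: [0.5421, -0.4201, 0.0097]
tool_rot: [0.263, 0.657, 0.263, -0.656]
contact_force: [-0.4, 0.6, 0.8]
width: 0.0732
```

play_rows --targets '[[[0, 0, 0], [0, 0, 0], 0.2], [[0, 0, 0], [0, 0, 0], 0.2], [[0, 0, 0], [0, 0, 0], 0.2], [[0, 0, 0], [0, 0, 0], 0.2], [[0, 0, 0], [0, 0, 0], 0.2]]'

```text
time_s: 2.7
tool_pos: [0.542, -0.4206, 0.0103]
tool_rot: [0.263, 0.657, 0.262, -0.656]
contact_force: [-1.0, 0.5, 6.1]
width: 0.0347
```

play_rows --targets '[[[0, 0, 0.04], [0, 0, 0], 0.2], [[0, 0, 0.08], [0, 0, 0], 0.2], [[0, 0, 0.1], [0, 0, 0], 0.2], [[0, 0, 0.1], [0, 0, 0], 0.2], [[0, 0, 0.09], [0, 0, 0], 0.2]]'

```text
time_s: 3.2
tool_pos: [0.5411, -0.4201, 0.2167]
tool_rot: [0.263, 0.657, 0.262, -0.656]
contact_force: [-0.3, -0.5, -1.9]
width: 0.0343
```

play_rows --targets '[[[-0.008, 0.06, 0.01], [0, 0, 0.014], 0.2], [[-0.008, 0.06, 0], [0, 0, 0.014], 0.2], [[-0.008, 0.06, 0], [0, 0, 0.014], 0.2], [[-0.008, 0.06, 0], [0, 0, 0.014], 0.2], [[-0.008, 0.06, 0], [0, 0, 0.014], 0.2]]'

```text
time_s: 3.7
tool_pos: [0.5206, -0.2689, 0.2191]
tool_rot: [0.334, 0.623, 0.334, -0.623]
contact_force: [-0.8, -0.9, -2.4]
width: 0.0347
```

play_rows --targets '[[[-0.008, 0.06, 0], [0, 0, 0.014], 0.2], [[-0.008, 0.06, 0], [0, 0, 0.014], 0.2], [[-0.008, 0.06, 0], [0, 0, 0.014], 0.2], [[-0.008, 0.06, 0], [0, 0, 0.014], 0.2], [[-0.008, 0.06, 0], [0, 0, 0.014], 0.2]]'

```text
time_s: 4.2
tool_pos: [0.5006, -0.1191, 0.2191]
tool_rot: [0.4, 0.583, 0.4, -0.583]
contact_force: [-0.1, 0.0, -1.6]
width: 0.0351
```

play_rows --targets '[[[-0.008, 0.06, 0], [0, 0, 0.014], 0.2], [[-0.008, 0.06, 0], [0, 0, 0.014], 0.2], [[-0.008, 0.06, 0], [0, 0, 0.014], 0.2], [[-0.008, 0.06, 0], [0, 0, 0.014], 0.2], [[0, 0.03, 0], [0, 0, 0.014], 0.2]]'

```text
time_s: 4.7
tool_pos: [0.4844, 0.0176, 0.2193]
tool_rot: [0.463, 0.535, 0.463, -0.535]
contact_force: [-0.5, -0.8, -2.8]
width: 0.0343
```

play_rows --targets '[[[0, 0, 0], [0, 0, 0], 0.2], [[0, 0, 0], [0, 0, 0], 0.2], [[0, 0, 0], [0, 0, 0], 0.2]]'

```text
time_s: 5.0
tool_pos: [0.4853, 0.0132, 0.2188]
tool_rot: [-0.461, -0.536, -0.46, 0.537]
contact_force: [0.6, -0.0, -2.1]
width: 0.0344
```

```bash
python3 - <<'E'
from h import *
c=vision.calibration("wrist"); im=vision.snapshot("wrist"); cv2.imwrite("pics/w3.png",im)
o,r=tool();print(o["qpos"].round(2),o["tool_pos"].round(4),np.degrees(np.arctan2(*r.as_matrix()[1::-1,1])),r.as_matrix()[:,0].round(3),o["contact_force"])
a=np.radians(-8.9);Rm=np.array([[np.cos(a),-np.sin(a)],[np.sin(a),np.cos(a)]]);print(Rm.T@(o["tool_pos"][:2]-[.5355,.0794]))
E
```

```text
[ 0.23  0.26 -0.44  1.89  0.13  1.02 -0.42] [0.4853 0.0133 0.2187] -8.731431445177176 [-0.    -0.001 -1.   ] [-0.0436218  -0.33063172 -3.31018921]
[-0.03937004 -0.07305243]
```

View pics/w3.png

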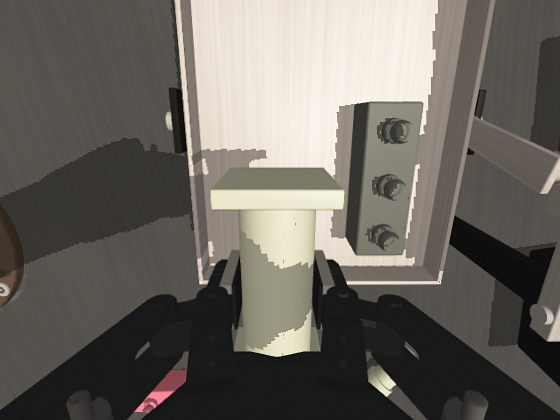

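The tube is held level and aligned lengthwise. The manifold's stubs are at about (390,185), in the right (+x) half of the tray. I'm lowering the tube in the left half.

play_rows --targets '[[[-0.004, 0.034, 0], [0, 0, 0], 0.2], [[-0.004, 0.034, -0.02], [0, 0, 0], 0.2], [[0, 0, -0.06], [0, 0, 0], 0.2], [[0, 0, -0.06], [0, 0, 0], 0.2], [[0, 0, -0.04], [0, 0, 0], 0.2]]'

```text
time_s: 5.55
tool_pos: [0.4806, 0.0475, 0.1271]
tool_rot: [-0.461, -0.536, -0.461, 0.537]
contact_force: [0.7, -0.1, -2.6]
width: 0.0347
```

play_rows --targets '[[[0, 0, -0.006], [0, 0, 0], 0.2], [[0, 0, -0.004], [0, 0, 0], 0.2], [[0, 0, -0.004], [0, 0, 0], 0.2], [[0, 0, -0.002], [0, 0, 0], 0.2], [[0, 0, 0], [0, 0, 0], 0.2]]'

```text
time_s: 6.05
tool_pos: [0.4816, 0.0488, 0.1215]
tool_rot: [0.461, 0.536, 0.461, -0.536]
contact_force: [-0.7, -0.2, -1.8]
width: 0.0347
```

play_rows --targets '[[[0, 0, -0.003], [0, 0, 0], 0.2], [[0, 0, -0.002], [0, 0, 0], 0.2], [[0, 0, 0], [0, 0, 0], 0.2], [[0, 0, 0], [0, 0, 0], 0.2]]'

```text
time_s: 6.45
tool_pos: [0.4811, 0.0488, 0.1183]
tool_rot: [-0.461, -0.536, -0.461, 0.536]
contact_force: [0.0, -0.8, -1.9]
width: 0.0347
```

play_rows --targets '[[[0, 0, -0.002], [0, 0, 0], 0.2], [[0, 0, 0], [0, 0, 0], 0.2], [[0, 0, 0], [0, 0, 0], 0.2]]'

```text
time_s: 6.75
tool_pos: [0.4812, 0.0488, 0.1173]
tool_rot: [-0.461, -0.536, -0.461, 0.536]
contact_force: [-1.0, 0.1, -2.5]
width: 0.0347
```

play_rows --targets '[[[0, 0, -0.002], [0, 0, 0], 0.2], [[0, 0, 0], [0, 0, 0], 0.2], [[0, 0, 0], [0, 0, 0], 0.2]]'

```text
time_s: 7.05
tool_pos: [0.4817, 0.0489, 0.1172]
tool_rot: [0.462, 0.536, 0.461, -0.536]
contact_force: [-2.4, -0.7, 8.7]
width: 0.0348
```

play_rows --targets '[[[0, 0, -0.002], [0, 0, 0], 0.2], [[0, 0, 0], [0, 0, 0], 0.2], [[0, 0, 0], [0, 0, 0], 0.2]]'

```text
time_s: 7.35
tool_pos: [0.4822, 0.049, 0.1171]
tool_rot: [0.462, 0.537, 0.46, -0.535]
contact_force: [-4.9, -2.4, 19.6]
width: 0.0346
```

play_rows --targets '[[[0, 0, 0.003], [0, 0, 0], 0.2], [[0, 0, 0.001], [0, 0, 0], 0.3], [[0, 0, 0], [0, 0, 0], 0.7], [[0, 0, 0], [0, 0, 0], 0.7], [[0, 0, 0], [0, 0, 0], 0.7]]'

```text
time_s: 7.85
tool_pos: [0.4812, 0.0489, 0.1172]
tool_rot: [-0.461, -0.536, -0.461, 0.536]
contact_force: [0.4, 0.3, -0.5]
width: 0.0597
```

play_rows --targets '[[[0, 0, 0], [0, 0, 0], 0.7], [[0, 0, 0.02], [0, 0, 0], 0.7], [[0, 0, 0.06], [0, 0, 0], 0.7], [[0, 0, 0.1], [0, 0, 0], 0.7], [[0, 0, 0.1], [0, 0, 0], 0.7]]'

```text
time_s: 8.35
tool_pos: [0.4804, 0.049, 0.2593]
tool_rot: [-0.461, -0.536, -0.462, 0.536]
contact_force: [2.0, -0.7, -0.3]
width: 0.0603
```

play_rows --targets '[[[0, 0, 0.08], [0, 0, 0], 0.7], [[0.04, 0.02, 0.02], [0, 0, 0], 0.5], [[0.06, 0.03, 0], [0, 0, 0], 0.5], [[0, 0, 0], [0, 0, 0], 0.5], [[0, 0, 0], [0, 0, 0], 0.5]]'

```text
time_s: 8.85
tool_pos: [0.5309, 0.0741, 0.3074]
tool_rot: [-0.461, -0.536, -0.462, 0.536]
contact_force: [0.3, 0.3, 0.3]
width: 0.0426
```

```bash
python3 - <<'E'
from h import *
c=vision.calibration("wrist"); im=vision.snapshot("wrist"); cv2.imwrite("pics/w4.png",im)
o,r=tool();print(o["qpos"].round(2),o["tool_pos"].round(4),np.degrees(np.arctan2(*r.as_matrix()[1::-1,1])),r.as_matrix()[:,0].round(3),o["contact_force"])
print(proj([[.6773,.1453,.226],[.6773+.03*.155,.1453+.03*.988,.226],[.6773-.03*.155,.1453-.03*.988,.226]],c))
E
```

```text
[ 0.13  0.28 -0.48  1.64  0.13  1.25 -0.52] [0.5304 0.0737 0.3073] -8.557270054027398 [-0.001 -0.    -1.   ] [-0.13032509 -0.25370725 -0.7358844 ]
[[460.00742828  94.22263052]
 [467.99165641  48.53144332]
 [452.48319791 136.43804062]]
```

View pics/w4.png

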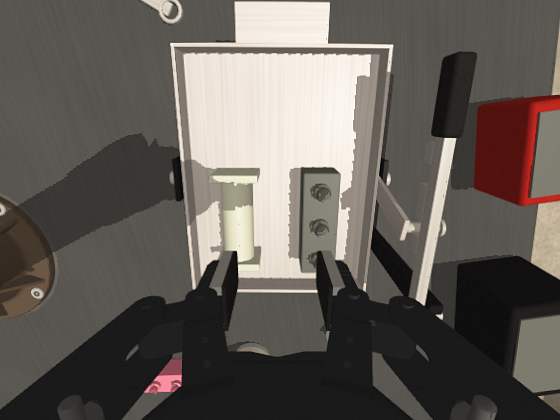

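The tube lies in the tray beside the manifold, lengthwise and released. The grip's top runs from about (461,55) to (449,135), which agrees with my estimate, so I'm going to the grip.

play_rows --targets '[[[0.074, 0.036, 0], [0, 0, 0], 0.5], [[0.074, 0.036, 0], [0, 0, 0], 0.5], [[0.074, 0.036, 0], [0, 0, 0], 0.5], [[0.072, 0.035, 0], [0, 0, 0], 0.5], [[0, 0, -0.06], [0, 0, 0], 0.5]]'

```text
time_s: 9.4
tool_pos: [0.6826, 0.1483, 0.2801]
tool_rot: [0.462, 0.539, 0.461, -0.533]
contact_force: [0.8, 0.1, 0.4]
width: 0.0429
```

play_rows --targets '[[[0, 0, 0], [0, 0, 0], 0.5], [[0, 0, 0], [0, 0, 0], 0.5], [[0, 0, 0], [0, 0, 0], 0.5]]'

```text
time_s: 9.7
tool_pos: [0.6778, 0.1447, 0.2791]
tool_rot: [0.461, 0.536, 0.461, -0.536]
contact_force: [0.6, -0.2, -0.5]
width: 0.043
```

```bash
python3 - <<'E'
from h import *
c=vision.calibration("wrist"); im=vision.snapshot("wrist"); cv2.imwrite("pics/w5.png",im)
o,r=tool();print(o["qpos"].round(2),o["tool_pos"].round(4),np.degrees(np.arctan2(*r.as_matrix()[1::-1,1])),o["contact_force"])
print(proj([[.6773,.1453,.226],[.6773+.03*.155,.1453+.03*.988,.226],[.6773-.03*.155,.1453-.03*.988,.226]],c))
E
```

```text
[-0.03  0.56 -0.44  1.28  0.24  1.34 -0.62] [0.678  0.1448 0.2793] -8.613946258981002 [-0.75805396 -0.01522149 -1.45149402]
[[274.62995015 225.94120198]
 [274.76068613 185.45486933]
 [274.51153698 263.01293126]]
```

View pics/w5.png

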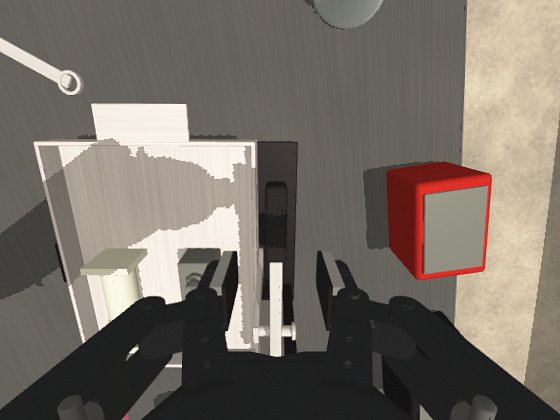

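The grip runs from (276,183) to (276,262), centred between the pads as predicted. I'm lowering and pinching.

play_rows --targets '[[[0, 0, -0.06], [0, 0, 0], 0.5], [[0, 0, -0.06], [0, 0, 0], 0.5], [[0, 0, -0.044], [0, 0, 0], 0.5], [[0, 0, 0], [0, 0, 0], 0.5], [[0, 0, 0], [0, 0, 0], 0.0]]' --grip_force 30

```text
time_s: 10.25
tool_pos: [0.6784, 0.1452, 0.1969]
tool_rot: [0.461, 0.536, 0.461, -0.536]
contact_force: [0.5, 1.6, -0.0]
width: 0.0295
```

play_rows --targets '[[[0, 0, 0], [0, 0, 0], 0], [[0, 0, 0], [0, 0, 0], 0], [[0, 0, 0], [0, 0, 0], 0], [[0, 0, 0], [0, 0, 0], 0]]'

```text
time_s: 10.65
tool_pos: [0.6774, 0.1458, 0.1978]
tool_rot: [0.461, 0.536, 0.461, -0.536]
contact_force: [-7.9, -1.1, 6.0]
width: 0.0156
```

```bash
python3 - <<'E'
from h import *
o,r=tool();p=o["tool_pos"];print(p.round(4),o["width"],o["contact_force"])
a=np.radians(-8.9);c,s=np.cos(a),np.sin(a);Rm=np.array([[c,-s],[s,c]])
q=Rm.T@(p[:2]-[.5355,.0794]);print(q)
v=np.array([q[1]+.11,p[2]-.215]);N=10;prev=v
for i in range(1,N+1):
    t=.05*i;w=np.array([np.cos(t)*v[0]-np.sin(t)*v[1],np.sin(t)*v[0]+np.cos(t)*v[1]]);d=w-prev;prev=w
    print(np.round(np.r_[Rm@[0,d[0]],d[1]]/.5,4), np.round(.05/np.pi*np.array([c,s,0]),4))
E
```

```text
[0.6774 0.1458 0.1978] 0.01564823035543632 [-7.91394943 -1.10773702  6.00481351]
[0.12995215 0.08757998]
[0.0002 0.0012 0.0198] [ 0.0157 -0.0025  0.    ]
[0.     0.0002 0.0198] [ 0.0157 -0.0025  0.    ]
[-0.0001 -0.0007  0.0198] [ 0.0157 -0.0025  0.    ]
[-0.0003 -0.0017  0.0198] [ 0.0157 -0.0025  0.    ]
[-0.0004 -0.0027  0.0196] [ 0.0157 -0.0025  0.    ]
[-0.0006 -0.0037  0.0195] [ 0.0157 -0.0025  0.    ]
[-0.0007 -0.0046  0.0193] [ 0.0157 -0.0025  0.    ]
[-0.0009 -0.0056  0.019 ] [ 0.0157 -0.0025  0.    ]
[-0.001  -0.0065  0.0187] [ 0.0157 -0.0025  0.    ]
[-0.0012 -0.0074  0.0184] [ 0.0157 -0.0025  0.    ]
```

play_rows --targets '[[[-0.001, 0.001, 0.02], [0.0157, -0.0025, 0], 0], [[0, 0, 0.02], [0.0157, -0.0025, 0], 0], [[0, -0.001, 0.02], [0.0157, -0.0025, 0], 0], [[0, -0.002, 0.02], [0.0157, -0.0025, 0], 0], [[0, -0.003, 0.0195], [0.0157, -0.0025, 0], 0]]'

```text
time_s: 11.15
tool_pos: [0.6771, 0.144, 0.2474]
tool_rot: [0.4, 0.6, 0.515, -0.463]
contact_force: [-5.0, 2.8, -2.1]
width: 0.0156
```

play_rows --targets '[[[-0.001, -0.004, 0.0195], [0.0157, -0.0025, 0], 0], [[-0.001, -0.0045, 0.019], [0.0157, -0.0025, 0], 0], [[-0.001, -0.0055, 0.019], [0.0157, -0.0025, 0], 0], [[-0.001, -0.0065, 0.0185], [0.0157, -0.0025, 0], 0], [[-0.001, -0.0075, 0.0185], [0.0157, -0.0025, 0], 0]]'

```text
time_s: 11.65
tool_pos: [0.6748, 0.13, 0.2949]
tool_rot: [0.334, 0.653, 0.56, -0.384]
contact_force: [-1.9, 2.7, -1.1]
width: 0.0155
```

play_rows --targets '[[[0, 0, 0], [0, 0, 0], 0], [[0, 0, 0], [0, 0, 0], 0]]'

```text
time_s: 11.85
tool_pos: [0.6748, 0.1299, 0.2948]
tool_rot: [0.334, 0.653, 0.56, -0.385]
contact_force: [-2.6, 2.7, 2.5]
width: 0.0155
```

```bash
python3 - <<'E'
from h import *
o,r=tool();p=o["tool_pos"];a=np.radians(-8.9);c,s=np.cos(a),np.sin(a);Rm=np.array([[c,-s],[s,c]])
q=Rm.T@(p[:2]-[.5355,.0794]);print(p,q,np.arctan2(p[2]-.215,q[1]+.11)+.0868,np.hypot(p[2]-.215,q[1]+.11),o["qpos"].round(2),o["width"],r.as_matrix()[:,0])
E
```

```text
[0.67484643 0.12988169 0.29483463] [0.12985864 0.07143222] 0.5013274425946347 0.19822012972991224 [ 0.41  0.55 -0.68  1.44 -0.15  1.09 -0.25] 0.015467653562480886 [ 0.07628359  0.4744159  -0.87698937]
```

play_rows --targets '[[[0, 0, 0], [0, 0, 0], 0.45], [[0, 0, 0], [0, 0, 0], 0.45], [[0, 0, 0], [0, 0, 0], 0.45], [[-0.006, -0.038, 0.07], [0, 0, 0], 0.45], [[-0.006, -0.038, 0.07], [0, 0, 0], 0.45]]'

```text
time_s: 12.35
tool_pos: [0.6685, 0.0907, 0.3623]
tool_rot: [0.334, 0.652, 0.56, -0.386]
contact_force: [0.7, 0.3, 0.5]
width: 0.0382
```

play_rows --targets '[[[-0.04, 0.03, 0], [-0.0314, 0.005, 0], 0], [[-0.04, 0.03, 0], [-0.0314, 0.005, 0], 0], [[-0.04, 0.03, 0], [-0.0314, 0.005, 0], 0], [[-0.04, 0.03, 0], [-0.0314, 0.005, 0], 0], [[-0.04, 0.03, 0], [-0.0314, 0.005, 0], 0]]'

```text
time_s: 12.85
tool_pos: [0.5688, 0.1661, 0.3634]
tool_rot: [-0.463, -0.536, -0.459, 0.537]
contact_force: [0.6, 0.5, -1.7]
width: 0.0003
```

play_rows --targets '[[[-0.006, 0.047, -0.06], [0, 0, 0], 0], [[-0.006, 0.047, -0.06], [0, 0, 0], 0], [[-0.006, 0.047, -0.06], [0, 0, 0], 0], [[0, 0, 0], [0, 0, 0], 0], [[0, 0, 0], [0, 0, 0], 0]]'

```text
time_s: 13.35
tool_pos: [0.5601, 0.2364, 0.2722]
tool_rot: [-0.461, -0.535, -0.461, 0.536]
contact_force: [0.5, -0.9, 0.5]
width: 0.0001
```

```bash
python3 - <<'E'
from h import *
c=vision.calibration("wrist"); im=vision.snapshot("wrist"); cv2.imwrite("pics/w6.png",im)
s=vision.snapshot("scene");cv2.imwrite("pics/s6.png",np.hstack([cv2.resize(im,(400,300)),cv2.resize(s[180:330,220:420],(400,300))]))
o,r=tool();print(o["qpos"].round(2),o["tool_pos"].round(4),np.degrees(np.arctan2(*r.as_matrix()[1::-1,1])),r.as_matrix()[:,0].round(3),o["contact_force"],o["width"])
E
```

```text
[-0.09  0.44 -0.59  1.52  0.26  1.26 -0.86] [0.5612 0.2356 0.2736] -8.660898435076247 [ 0.002  0.    -1.   ] [-0.26449161 -0.33427591 -0.07617372] 1.9197020629374405e-05
```

View pics/s6.png

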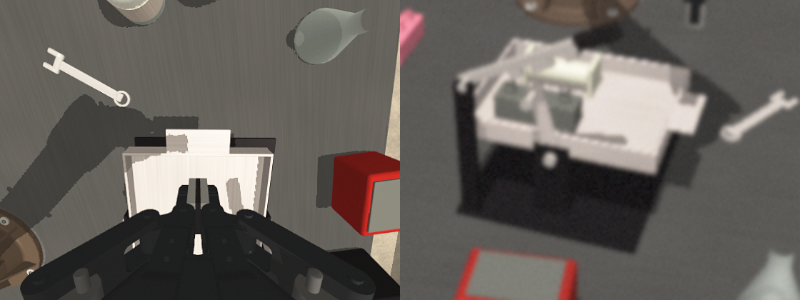

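The stay is lifted clear (scene crop: bar slanting up to about (600,35)). Both parts are still at the back of the level tray, and the lip is ahead and below the closed fingers.

play_rows --targets '[[[0, 0.004, -0.06], [0, 0, 0], 0], [[0, 0, -0.08], [0, 0, 0], 0], [[0, 0, -0.08], [0, 0, 0], 0], [[0, 0, -0.04], [0, 0, 0], 0], [[0, 0, -0.01], [0, 0, 0], 0]]'

```text
time_s: 13.95
tool_pos: [0.5603, 0.2364, 0.136]
tool_rot: [-0.461, -0.536, -0.461, 0.537]
contact_force: [-0.3, 0.2, -0.6]
width: 0.0001
```

play_rows --targets '[[[0, 0, -0.01], [0, 0, 0], 0], [[0, 0, -0.01], [0, 0, 0], 0], [[0, 0, -0.01], [0, 0, 0], 0], [[0, 0, -0.01], [0, 0, 0], 0], [[0, 0, -0.01], [0, 0, 0], 0]]'

```text
time_s: 14.45
tool_pos: [0.5617, 0.24, 0.1139]
tool_rot: [0.461, 0.538, 0.461, -0.534]
contact_force: [1.5, 3.4, 5.3]
width: 0.0
```

play_rows --targets '[[[0, 0, -0.01], [0, 0, 0], 0], [[0, 0, -0.01], [0, 0, 0], 0], [[0, 0, -0.01], [0, 0, 0], 0], [[0, 0, -0.01], [0, 0, 0], 0], [[0, 0, -0.01], [0, 0, 0], 0]]'

```text
time_s: 14.95
tool_pos: [0.5604, 0.2379, 0.0869]
tool_rot: [-0.461, -0.536, -0.461, 0.536]
contact_force: [2.0, -0.1, 4.3]
width: 0.0002
```

play_rows --targets '[[[0, 0, -0.01], [0, 0, 0], 0], [[0, 0, -0.01], [0, 0, 0], 0], [[0, 0, -0.01], [0, 0, 0], 0], [[0, 0, -0.01], [0, 0, 0], 0], [[0, 0, -0.006], [0, 0, 0], 0]]'

```text
time_s: 15.45
tool_pos: [0.5594, 0.2379, 0.0632]
tool_rot: [-0.461, -0.535, -0.461, 0.537]
contact_force: [-0.4, 0.4, 1.3]
width: -0.0
```

play_rows --targets '[[[0, 0, -0.004], [0, 0, 0], 0], [[0, 0, -0.004], [0, 0, 0], 0], [[0, 0, 0], [0, 0, 0], 0]]'

```text
time_s: 15.75
tool_pos: [0.56, 0.2382, 0.06]
tool_rot: [-0.461, -0.536, -0.461, 0.536]
contact_force: [-0.5, 0.9, -0.9]
width: 0.0005
```

play_rows --targets '[[[0, 0, -0.006], [0, 0, 0], 0], [[0, 0, -0.004], [0, 0, 0], 0], [[0, 0, 0], [0, 0, 0], 0]]'

```text
time_s: 16.05
tool_pos: [0.5605, 0.2389, 0.0557]
tool_rot: [0.461, 0.536, 0.461, -0.536]
contact_force: [0.4, 1.0, 1.7]
width: 0.0004
```

play_rows --targets '[[[0, 0, -0.004], [0, 0, 0], 0], [[0, 0, 0], [0, 0, 0], 0]]'

```text
time_s: 16.25
tool_pos: [0.5611, 0.24, 0.0547]
tool_rot: [0.461, 0.537, 0.461, -0.535]
contact_force: [-1.2, 2.1, 8.7]
width: -0.0002
```

play_rows --targets '[[[0, 0, -0.004], [0, 0, 0], 0], [[0, 0, -0.002], [0, 0, 0], 0], [[0, 0, 0], [0, 0, 0], 0]]'

```text
time_s: 16.55
tool_pos: [0.5621, 0.2418, 0.0533]
tool_rot: [0.461, 0.538, 0.462, -0.533]
contact_force: [-0.9, 3.0, 20.0]
width: 0.0001
```

```bash
python3 - <<'E'
from h import *
s=vision.snapshot("scene");t=vision.snapshot("top")
cv2.imwrite("pics/s7.png",np.hstack([cv2.resize(t[120:250,180:320],(400,371)),cv2.resize(s[180:330,220:382],(400,371))]))
o,r=tool();print(o["tool_pos"].round(4),o["contact_force"])
E
```

```text
[0.5621 0.2418 0.0533] [-1.13884583  4.38523152 18.8831212 ]
```

View pics/s7.png

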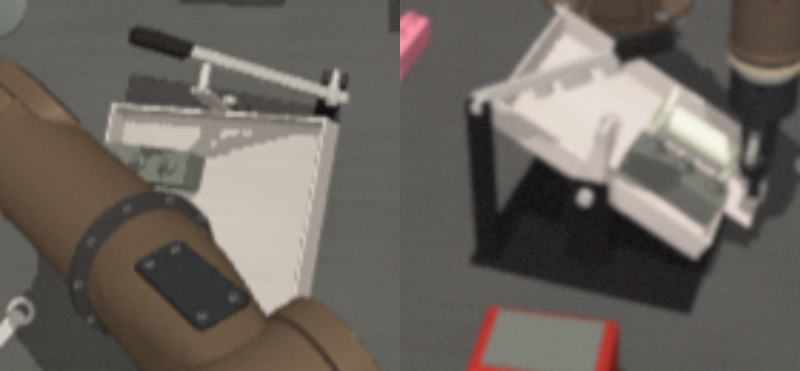

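The tray is at its stop with 20 N of reaction. Both parts are at the lip end wall (manifold and tube in the right-hand picture at about (670,180) and (700,130)). I'm backing off and going to the stay.

play_rows --targets '[[[0, 0, 0.01], [0, 0, 0], 0], [[0, 0, 0.05], [0, 0, 0], 0], [[0, 0, 0.09], [0, 0, 0], 0], [[0, 0, 0.1], [0, 0, 0], 0], [[0, 0, 0.1], [0, 0, 0], 0]]'

```text
time_s: 17.15
tool_pos: [0.5596, 0.2378, 0.2267]
tool_rot: [-0.461, -0.536, -0.461, 0.537]
contact_force: [0.7, 0.0, -0.2]
width: 0.0001
```

play_rows --targets '[[[0, 0, 0.1], [0, 0, 0], 0], [[0, 0, 0.1], [0, 0, 0], 0.2], [[0, 0, 0.08], [0, 0, 0], 0.45], [[0.008, -0.07, 0], [0, 0, 0], 0.45], [[0.008, -0.07, 0], [0, 0, 0], 0.45]]'

```text
time_s: 17.65
tool_pos: [0.5681, 0.1687, 0.3666]
tool_rot: [0.462, 0.536, 0.462, -0.535]
contact_force: [0.5, -1.5, -0.6]
width: 0.0385
```

play_rows --targets '[[[0.04, -0.03, 0], [0.0314, -0.005, 0], 0.45], [[0.04, -0.03, 0], [0.0314, -0.005, 0], 0.45], [[0.04, -0.03, 0], [0.0314, -0.005, 0], 0.45], [[0.04, -0.03, 0], [0.0314, -0.005, 0], 0.45], [[0.04, -0.03, 0], [0.0314, -0.005, 0], 0.45]]'

```text
time_s: 18.15
tool_pos: [0.6689, 0.092, 0.3656]
tool_rot: [0.333, 0.654, 0.56, -0.385]
contact_force: [0.2, 0.2, 0.6]
width: 0.0386
```

play_rows --targets '[[[0, 0, 0], [0, 0, 0], 0.45], [[0, 0, 0], [0, 0, 0], 0.45], [[0, 0, 0], [0, 0, 0], 0.45]]'

```text
time_s: 18.45
tool_pos: [0.6675, 0.0945, 0.3654]
tool_rot: [0.334, 0.652, 0.56, -0.386]
contact_force: [-0.6, 0.1, 0.4]
width: 0.0385
```

```bash
python3 - <<'E'
from h import *
o,r=tool();p=o["tool_pos"];M=r.as_matrix();print(p.round(4),M.round(3).tolist(),o["contact_force"],o["width"])
G=R.from_quat([0.334,0.653,0.56,-0.384],scalar_first=True)
print("need shift units",(np.array([.6748,.1299,.2948])-p)/.5,"rot units",(G*r.inv()).as_rotvec()/np.pi)
E
```

```text
[0.6675 0.0945 0.3654] [[0.074, 0.989, -0.129], [0.473, -0.149, -0.868], [-0.878, 0.003, -0.479]] [-0.58789316  0.11492392  0.43546016] 0.03846994908194757
need shift units [ 0.01454386  0.07084792 -0.14129144] rot units [ 8.15642286e-04 -9.89254735e-04 -6.89864627e-05]
```

play_rows --targets '[[[0.005, 0.024, -0.047], [0, 0, 0], 0.45], [[0.005, 0.024, -0.047], [0, 0, 0], 0.45], [[0.0045, 0.023, -0.047], [0, 0, 0], 0.45], [[0, 0, 0], [0, 0, 0], 0.45], [[0, 0, 0], [0, 0, 0], 0]]'

```text
time_s: 18.95
tool_pos: [0.6749, 0.1301, 0.2958]
tool_rot: [0.335, 0.652, 0.56, -0.386]
contact_force: [-0.2, -0.4, 0.1]
width: 0.0252
```

play_rows --targets '[[[0, 0, 0], [0, 0, 0], 0], [[0, 0, 0], [0, 0, 0], 0], [[0, 0, 0], [0, 0, 0], 0], [[0, 0, 0], [0, 0, 0], 0]]'

```text
time_s: 19.35
tool_pos: [0.6748, 0.1296, 0.2965]
tool_rot: [0.334, 0.653, 0.56, -0.386]
contact_force: [-4.8, 1.8, 1.4]
width: 0.0154
```

play_rows --targets '[[[0.001, 0.0075, -0.0185], [-0.0157, 0.0025, 0], 0], [[0.001, 0.0065, -0.0185], [-0.0157, 0.0025, 0], 0], [[0.001, 0.0055, -0.019], [-0.0157, 0.0025, 0], 0], [[0.001, 0.0045, -0.019], [-0.0157, 0.0025, 0], 0], [[0.001, 0.004, -0.0195], [-0.0157, 0.0025, 0], 0]]'

```text
time_s: 19.85
tool_pos: [0.6771, 0.1439, 0.249]
tool_rot: [0.401, 0.599, 0.515, -0.465]
contact_force: [-7.3, 2.3, 1.2]
width: 0.0155
```

play_rows --targets '[[[0, 0.003, -0.0195], [-0.0157, 0.0025, 0], 0], [[0, 0.002, -0.02], [-0.0157, 0.0025, 0], 0], [[0, 0.001, -0.02], [-0.0157, 0.0025, 0], 0], [[0, 0, 0], [0, 0, 0], 0]]'

```text
time_s: 20.25
tool_pos: [0.6775, 0.147, 0.218]
tool_rot: [0.438, 0.562, 0.484, -0.508]
contact_force: [-4.5, 3.1, -0.7]
width: 0.0154
```

play_rows --targets '[[[0, 0, -0.02], [-0.0157, 0.0025, 0], 0], [[0, -0.001, -0.02], [-0.0157, 0.0025, 0], 0], [[0, 0, 0], [0, 0, 0], 0]]'

```text
time_s: 20.55
tool_pos: [0.6775, 0.1466, 0.1992]
tool_rot: [0.461, 0.536, 0.462, -0.536]
contact_force: [-4.7, 2.6, -0.2]
width: 0.0157
```

```bash
python3 - <<'E'
from h import *
o,r=tool();p=o["tool_pos"];print(p.round(4),r.as_matrix()[:,0].round(3),o["contact_force"],o["width"])
s=vision.snapshot("scene");cv2.imwrite("pics/s8.png",cv2.resize(s[190:320,225:385],(800,650))[:600])
E
```

```text
[0.6775 0.1466 0.1992] [-0.     0.001 -1.   ] [-4.69012133  2.5870082  -0.19048051] 0.01566487027236365
```

View pics/s8.png

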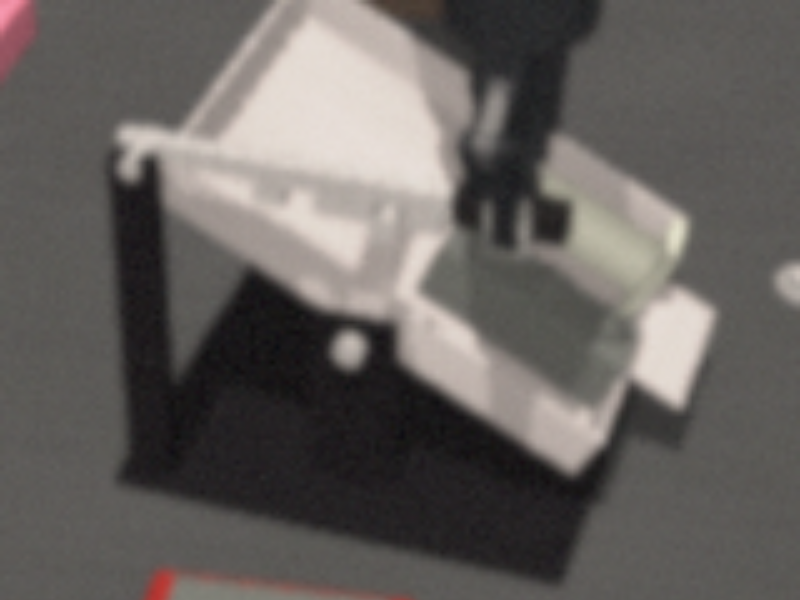

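The stay's outer notch is over the peg (at about (385,215)), with both parts at the lip end. I'm pressing down gently to confirm the stay's stop.

play_rows --targets '[[[0, 0, -0.004], [0, 0, 0], 0], [[0, 0, 0], [0, 0, 0], 0], [[0, 0, 0], [0, 0, 0], 0]]'

```text
time_s: 20.9
tool_pos: [0.6776, 0.1467, 0.199]
tool_rot: [0.46, 0.537, 0.462, -0.535]
contact_force: [-8.6, 2.4, 11.0]
width: 0.0151
```

play_rows --targets '[[[0, 0, -0.004], [0, 0, 0], 0], [[0, 0, 0], [0, 0, 0], 0], [[0, 0, 0], [0, 0, 0], 0]]'

```text
time_s: 21.2
tool_pos: [0.6777, 0.1467, 0.1988]
tool_rot: [0.461, 0.538, 0.462, -0.534]
contact_force: [-12.7, 1.0, 22.6]
width: 0.0154
```

play_rows --targets '[[[0, 0, 0.007], [0, 0, 0], 0], [[0, 0, 0], [0, 0, 0], 0.45], [[0, 0, 0], [0, 0, 0], 0.45], [[0, 0, 0], [0, 0, 0], 0.45], [[0, 0, 0], [0, 0, 0], 0.45]]'

```text
time_s: 21.7
tool_pos: [0.6782, 0.1448, 0.1973]
tool_rot: [0.461, 0.536, 0.461, -0.536]
contact_force: [0.3, 0.3, -0.2]
width: 0.0385
```

play_rows --targets '[[[0, 0, 0.03], [0, 0, 0], 0.45], [[0, 0, 0.08], [0, 0, 0], 0.45], [[0, 0, 0.1], [0, 0, 0], 0.45], [[0, 0, 0.1], [0, 0, 0], 0.45], [[-0.05, -0.08, 0], [0, 0, 0], 0.45]]'

```text
time_s: 22.2
tool_pos: [0.6569, 0.1129, 0.3621]
tool_rot: [0.464, 0.54, 0.462, -0.528]
contact_force: [0.6, -0.5, 0.8]
width: 0.0384
```

play_rows --targets '[[[-0.05, -0.08, 0], [0, 0, 0], 0.45], [[-0.05, -0.08, 0], [0, 0, 0], 0.45], [[-0.05, -0.08, 0], [0, 0, 0], 0.45], [[-0.05, -0.08, 0], [0, 0, 0], 0.45], [[0, 0, 0], [0, 0, 0], 0.45]]'

```text
time_s: 22.7
tool_pos: [0.5506, -0.0617, 0.3539]
tool_rot: [-0.46, -0.537, -0.457, 0.539]
contact_force: [-0.0, 0.4, -0.8]
width: 0.0382
```

```bash
python3 - <<'E'
from h import *
s=vision.snapshot("scene");t=vision.snapshot("top")
cv2.imwrite("pics/s9.png",np.hstack([cv2.resize(t[120:250,180:320],(400,371)),cv2.resize(s[180:330,220:382],(400,371))]))
o,r=tool();print(o["time_s"],o["tool_pos"].round(4),o["contact_force"])
E
```

```text
22.8 [ 0.5528 -0.0557  0.3537] [0.9145717  0.95445556 0.04266429]
```

View pics/s9.png

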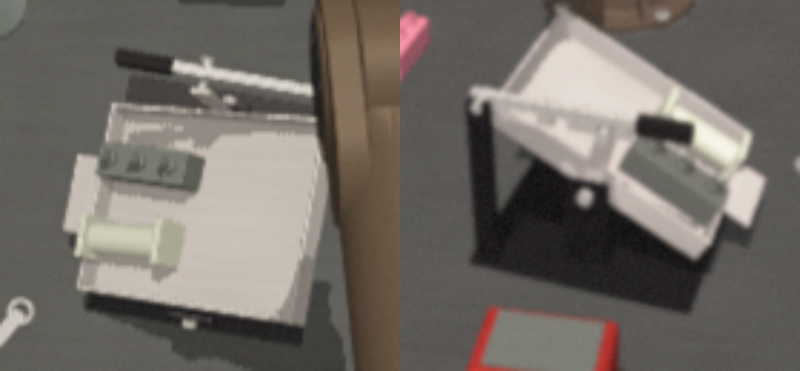

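Both parts are at the lip end wall, side by side. The stay is down over the peg and the robot is clear, so I'm handing in.

```bash
python3 -c "
from rig import env;print(env.sign_off())"
```

```text
the job is handed in; nothing more can be done
None
```

The job is done and handed in at about 23 s of the 56 s allowed. I laid the white tube in the level tray beside the manifold and lifted the stay to 0.5 rad. Then I pushed the lip down to its stop and brought the stay back down over the peg.

- **Tray at its stop:** the lip met about 20 N with the fingertips 53 mm above the work surface, as expected for full tilt.
- **Stay fully down:** it met about 22 N at its stop. The grip height matched where it started to within 1–2 mm, the difference coming from pinching it slightly higher the second time.
- **Final pictures:** both parts lie side by side at the lip end wall, the tray is still tipped with the stay over the peg, and the robot is clear.
- **Other objects:** I never reached for the elbow, jar, bottle, beaker, wrench or the look-alikes. The last close-ups don't cover all of them, so I did not check those positions again at the end.

No check failed. Early tube position estimates from the top and wrist cameras differed by about 7 mm, and a closer look settled it before the grasp.

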